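# Chock a row of tube offcuts and lower the clamp head's presser

## Robot

A 7-joint arm with a two-finger parallel gripper is mounted at the origin on the work surface. World frame = base frame: x ahead of the robot, y to its left, z up, the work surface at z = 0. Lengths are in m, angles in rad, forces in N, time in s.
With the tool pointing down it reaches from about 0.425 to 1.025 m from the base axis. Payload 9.4 kg.
Tool frame: the origin (TCP) lies midway between the tips of the shut fingers; the grasp point (between the pads) lies 19 mm behind it; z points along the fingers, y is the direction in which the jaws open and shut (so a half turn about z gives the same grasp; the last joint's range is limited). The gripper opens to 93 mm and grips with 3 to 60 N. Pads are 15 mm wide; open, the fingers measure 128 mm over their backs; the gripper's body (75 mm by 188 mm) begins 65 mm behind the grasp point.
Start: joints at [1.107, 0.599, -0.003, 1.599, 0.002, 0.943, -0.08], TCP at [0.273, -0.671, 0.219] pointing down, gripper open.
Joint ranges: [-2.57, 2.57], [-0.35, 1.97], [-1.29, 1.29], [0.11, 2.56], [-1.05, 4.19], [0.11, 1.86], [-2.63, 2.63]. Speed limits (rad/s): [2.22, 2.22, 3.01, 3.01, 3.14, 3.14, 3.14].

## Interface

Orientations are given as a rotation vector (axis times angle).
In Python, from plant import telemetry, vision, workorder gives the robot as it stands.
- The arm moves only by the tool apply_moves, never from a script. Its argument "deltas" is one flat list of numbers, 7 for each row, row after row: the opening, from -1 (shut) to 1 (fully open), then the shift along the tool's x, y, z in mm, then the turn, a rotation vector about the tool's x, y, z in degrees. A call has exactly 10 rows; each row shifts and turns the commanded pose from where the row before left it, along the tool's axes as they then stand; what a row does not reach is not made up. A row lasts 1/12 s, in which the tool goes at most 41.7 mm and 7.16 degrees, less where a joint would pass 70% of its speed; a pose out of reach is approached as far as the arm can. A call is refused whole if a number of a shift passes 41.7 or a number of a turn 7.16, either way. A call with a gripper value outside its range is refused whole. The fingers move at their own pace and stop on an object; the grip force is fixed at half the most. Time passes only in rows, so rows that do not move let the fingers close, or fill a call up. It gives the time, the measured TCP pose, the force and the opening at its end, in the units of the state.
- telemetry.observe(): the state, without advancing time (a new reading comes with each control period).
- vision.read_camera(name): name is "scene" or "top" or "wrist"; returns a dict with "image" (420x560x3 uint8, blue, green, red), "z_map" (420x560 float32, m along the optical axis (not along the pixel's ray), 0 where there is no reading), "K" (3x3 intrinsics, pixels), "view" (4x4, takes a point from world to camera coordinates). Camera axes: x right, y up, looking along -z (the intrinsics and any distortion apply to the point x, -y, -z); pixel columns grow to the right and rows downward; lengths in m; the calibration is good to about 2 mm. A picture is of the moment at which its call begins.
- workorder.sign_off(): hands the job in, once; it reports no verdict.
Trained networks look in the newest picture that a camera, given by its name, has taken for a name from the list of things; names that differ only in an ending like _2 or _b are one class to them, and where a whole thing is asked for, a point or a joint stands for the part that bears it (a point fixed in the world has none). Each returns a list of dicts, best first, with "confidence" (0 to 1); they miss things now and then, are a little off and sometimes report something else, mostly with a low value. They report only what shows in the picture. A call takes as long as a camera call. They do not tell look-alikes from the thing itself.
- vision.recognise(camera, name): "box" ([left, top, width, height] as shares, 0 to 1, of the picture: columns of its width, rows of its height, round what is visible of it).
- vision.masks_of(camera, name): "pixels" (420x560 bool, what is visible of it) and "box" ([left, top, width, height] as shares, 0 to 1, of the picture: columns of its width, rows of its height, round what is visible of it).
- vision.mark_of(camera, name): "xy" ([column, row] as shares, 0 to 1, of the picture: columns of its width, rows of its height: a listed point, or the origin of a listed thing).
The state is a dict: "time": time; "q": joint angles; "qvel": joint speeds; "tau": joint torques, N m; "ee_pos": TCP position; "orientation": TCP orientation; "contact_force": force on the tool from outside, world axes, zero at the start; "wrist_torque": the same for the moment, N m; "opening": opening from 0.0 (shut) to 1.0 (fully open).
Only numpy, scipy, OpenCV 4.12 (cv2) and the standard library are available. Lean on these libraries where they do the work, as an engineer would, in place of code of your own. Each camera call takes 0.05 s, during which the arm holds its last target.

## Task

Slide the yellow chock across the jig plate to close the three loose tube offcuts up into a tight row against the blue fence, with no gaps left. Then push the red lever on the clamp head all the way down so that the presser bar comes down on the row. Leave the other things on the table where they are.

Things in the scene. Friction and masses are not known exactly. Their poses are not given: they have to be found in the camera images.
- jig: Bolted-down clamping jig. Origin on the table top under the working area; x points from the chock side through the row to the fence, y along the tubes, z up; turned up to 0.4 rad from the world axes. Steel plate 10 mm thick, x -180 to 90, y -80 to 135 mm. The row is tight when the tube axes are at x = 35, 5 and -25 mm. An upright 185 mm high at x 5, y 105 mm carries an arm to the head.
- fence (a point): Middle of the foot of the blue fence's face towards the tubes, on the plate: jig x 50, y 0 mm, 10 mm above the table. The fence is fixed, 110 mm long along the jig's y and 28 mm high above the plate.
- head (a point): Centre of the blue head, fixed over the middle of the row at jig x 5, y 0 mm, 120 mm above the table. A block 46 mm (jig x) by 56 mm (jig y) by 66 mm high. The presser bar hangs below it, 76 mm long along jig x and 18 mm wide.
- chock: Loose yellow block with a black stripe, 45 mm (its x) by 110 mm (its y) by 32 mm high, about 0.4 kg, lying flat on the jig plate. Origin: centre of its underside. It starts on the jig's -x side of the tubes, long side along them within 0.2 rad, slides at about 1 to 4 N (up to about 8 N with the row) until the tight row stops it, and stays where left. Row tight: origin at jig x -62.5 mm.
- tube_near: Loose copper tube offcut 30 mm in diameter, 100 mm long, about 0.22 kg, lying on the jig plate along the jig's y; the one next to the chock. Origin: the tube's centre, 25 mm above the table; its y is the tube's axis. Smooth, rolls easily.
- tube_mid: The same kind of tube, in the middle of the row, under the head.
- tube_far: The same kind of tube, next to the fence.
- lever (a joint): The red lever's angle in rad: 0 fully raised (it points 0.55 rad above level), 0.75 fully down against its stop (0.20 rad below level). It starts raised, between 0 and 0.12. It turns with a drag of about 2 to 3 N at the red pad and stays where it is left, the presser bar too.
- lever_pad (a point): Middle of the upper face of the red pad at the lever's free end; the pad is 30 mm wide (jig x) by 36 mm along the lever and 10 mm thick, centred 75 mm from the pivot. The lever points to the jig's -y. The pad's middle is about 166 mm above the table when raised and 115 mm when fully down.
- lever_pivot (a point): The lever's pivot axis (along the jig's x), on the -y side of the head, at jig x 5, y -36 mm, 125 mm above the table.
- presser_underside (a point): Middle of the underside of the presser bar: 58 mm above the table when the lever is fully raised, 40 mm (on the tubes) when it is fully down.
- pliers: Bystander: pliers with orange handles, 160 mm long, lying flat on the -y side of the jig. Origin about the middle.
- coupon: Bystander: flat steel plate 60 by 90 by 6 mm lying on the -y side of the jig, nearer the robot than the pliers.
- stub: Bystander: dark square bar stub 18 by 75 by 18 mm lying on the jig's +y side.
- wrench: Bystander: open wrench lying flat on the jig's +y side.
- spray: Bystander: can 54 mm in diameter, 150 mm high, standing upright far to the robot's left.
- brush: Bystander: brush lying far to the robot's right.
- mug: Bystander: blue mug 76 mm in diameter, 85 mm high, standing far to the robot's right.
Not all that is in view belongs to the job. Leave any pink or turquoise look-alike of the tube_near alone. Several things have the shape of the chock; the one meant has the colours described above.

How it is judged:
On the way, in this order (a step that is already met when the one before it is completed fails the run):
1. the row is closed up: chock, three tubes and fence touch, with no more than 6 mm of play in all, while the lever is still up (x of chock in the frame of jig above -0.0685 m and angle between the y axis of each of tube_near, tube_mid, tube_far, chock and the y axis of jig, either way round below 0.1 rad and y of tube_near in the frame of jig between -0.03 and 0.03 m and z of tube_near in the frame of jig between 0.021 and 0.029 m and y of tube_mid in the frame of jig between -0.03 and 0.03 m and z of tube_mid in the frame of jig between 0.021 and 0.029 m and y of tube_far in the frame of jig between -0.03 and 0.03 m and z of tube_far in the frame of jig between 0.021 and 0.029 m and y of chock in the frame of jig between -0.03 and 0.03 m and angle between chock's own z axis and vertical below 0.1 rad and value of joint lever below 0.3 rad), for 0.2 s.
2. the red lever is fully down (value of joint lever above 0.67 rad), for 0.2 s.
At the end, for the whole second after the job is handed in: Lever over 0.67 of its 0.75 rad, presser underside below 43 mm; chock flat and tubes on the plate in a row against the fence, at rest, at most 6 mm of play in all (chock origin beyond x = -68.5 mm in the jig frame), all within 0.1 rad of the fence and 30 mm of the jig's centre line (x of chock in the frame of jig above -0.0685 m and angle between the y axis of each of tube_near, tube_mid, tube_far, chock and the y axis of jig, either way round below 0.1 rad and y of tube_near in the frame of jig between -0.03 and 0.03 m and z of tube_near in the frame of jig between 0.021 and 0.029 m and y of tube_mid in the frame of jig between -0.03 and 0.03 m and z of tube_mid in the frame of jig between 0.021 and 0.029 m and y of tube_far in the frame of jig between -0.03 and 0.03 m and z of tube_far in the frame of jig between 0.021 and 0.029 m and y of chock in the frame of jig between -0.03 and 0.03 m and angle between chock's own z axis and vertical below 0.1 rad and value of joint lever above 0.67 rad and height (world z) of presser_underside below 0.043 m and linear speed of each of tube_near, tube_mid, tube_far, chock below 0.02 m/s); the robot touches nothing.
It fails at once if another thing on the table is pushed more than 40 mm from its place (distance of any of pliers, coupon, stub, wrench, spray, brush, mug from where it was at the start of the episode above 0.04 m).
It fails at once if the can or the mug is tipped over (angle between any of spray, mug's own z axis and vertical above 0.5 rad).
It fails at once if the chock is tipped up (angle between chock's own z axis and vertical above 0.5 rad).
It also fails if it takes over 45 s, if anything falls off the work surface, if the arm or the gripper's body presses on something with over 40 N, if the wrist force passes 120 N, or if a joint passes its speed limit or range.

## Working session

There is one attempt and no reset: what is moved stays moved. The work goes in short steps, Python scripts to look and compute and a tool call to move; the robot and the scene stay as the last step left them, time stands still between calls to the robot, and variables do not carry over. Pictures are saved under pics/ and viewed, and the job is handed in when it is done.

Besides the shell and the picture viewer there is one more tool, called after "Call:" in YAML: its name, and indented under it one key for each argument. apply_moves: Moves the arm, as the interface text tells. Its arguments: {"type":"object","properties":{"deltas":{"type":"array","items":{"type":"number"}}},"required":["deltas"]}

```bash
ls; mkdir -p pics; cat > h.py <<'E'
import numpy as np, cv2
from plant import telemetry, vision, workorder
def shot(cam,fn=None):
    r=vision.read_camera(cam)
    if fn: cv2.imwrite('pics/'+fn,r['image'])
    return r
def deproj(r,u,v,z=None):
    K=r['K']; 
    if z is None: z=r['z_map'][int(round(v)),int(round(u))]
    p=np.array([(u-K[0,2])/K[0,0]*z,-(v-K[1,2])/K[1,1]*z,-z,1])
    return (np.linalg.inv(r['view'])@p)[:3]
def proj(r,P):
    c=r['view']@np.append(P,1); K=r['K']
    return K[0,0]*c[0]/-c[2]+K[0,2], K[1,1]*(-c[1])/-c[2]+K[1,2]
def plane(r,u,v,h):
    Ti=np.linalg.inv(r['view']);o=Ti[:3,3];d=deproj(r,u,v,1.0)-o
    return o+d*(h-o[2])/d[2]
E
python3 - <<'E'
from h import *
print(telemetry.observe())
for c in['scene','top','wrist']:
    r=shot(c,c+'0.png'); print(c,r['K'].tolist(),[k for k in r]); print(np.round(np.linalg.inv(r['view']),3))
    for n in['chock','tube_near','lever_pad','head','fence','lever_pivot','tube_mid','tube_far','presser_underside']:
        m=vision.mark_of(c,n)
        print(n,[(round(x['xy'][0]*560,1),round(x['xy'][1]*420,1),round(x['confidence'],2)) for x in m[:4]])
E
```

```text
pics
{'time': 0.0, 'q': array([ 1.10731392,  0.60011387, -0.00254045,  1.60010146,  0.00180757,
        0.94287494, -0.0797833 ]), 'qvel': array([ 3.30543142e-04, -7.72054139e-05, -4.82560797e-04,  7.11517883e-04,
        2.41665258e-04,  6.83949108e-05,  5.38360352e-04]), 'tau': array([ 2.87431774e-06, -7.65065289e+01,  1.49706669e+00, -2.52356923e+01,
       -5.24740561e-02,  1.68457202e-02,  1.65371184e-04]), 'ee_pos': array([ 0.27328327, -0.67101918,  0.21777828]), 'orientation': array([-3.08159805e+00, -6.03620094e-01,  6.73574391e-04]), 'contact_force': array([-0.6477272 ,  0.06808188, -0.97046568]), 'wrist_torque': array([-0.01441211,  0.01231654,  0.01701046]), 'opening': 0.9969035816391995}
scene [[509.0503766191948, 0.0, 278.09696182497976], [0.0, 509.0503766191948, 206.07044727106597], [0.0, 0.0, 1.0]] ['image', 'z_map', 'K', 'view']
[[-0.71  -0.456  0.537  1.297]
 [ 0.704 -0.483  0.521  0.715]
 [ 0.021  0.748  0.664  1.071]
 [ 0.     0.     0.     1.   ]]
chock [(269.1, 171.2, 0.93), (255.9, 209.9, 0.6)]
tube_near [(360.8, 248.3, 0.81), (239.1, 217.4, 0.75), (299.7, 184.6
[... 639 characters left out ...]
9, 255.7, 0.54)]
lever_pad [(353.5, 174.9, 0.66)]
head [(319.2, 183.0, 0.89), (330.2, 181.0, 0.62), (319.8, 190.8, 0.34)]
fence [(316.2, 178.0, 0.85), (320.3, 207.5, 0.75)]
lever_pivot [(332.9, 179.9, 0.85), (414.3, 251.6, 0.74)]
tube_mid [(321.4, 195.4, 0.67)]
tube_far []
presser_underside [(320.5, 189.4, 0.39)]
wrist [[323.77168952820375, 0.0, 284.0216771327066], [0.0, 323.77168952820375, 216.45683644431816], [0.0, 0.0, 1.0]] ['image', 'z_map', 'K', 'view']
[[ 0.377  0.893  0.244  0.341]
 [-0.926  0.364  0.099 -0.643]
 [-0.    -0.263  0.965  0.384]
 [ 0.     0.     0.     1.   ]]
chock []
tube_near []
lever_pad []
head []
fence []
lever_pivot []
tube_mid []
tube_far []
presser_underside []
```

```bash
python3 -c "
import cv2
for c in ['scene','top']:
    i=cv2.imread(f'pics/{c}0.png')
    cv2.imwrite(f'pics/{c}0b.png',cv2.resize(i[110:320,150:430],(800,600),interpolation=cv2.INTER_CUBIC))
"
```

```text
(no output)
```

View pics/scene0.png

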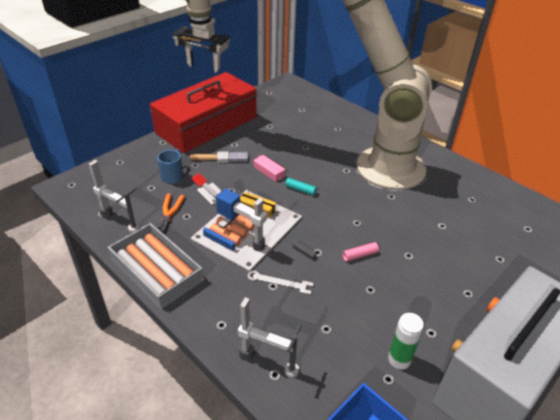

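View pics/top0.png

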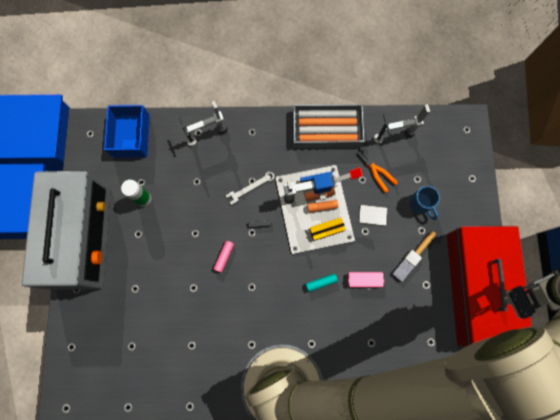

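```bash
sleep 0
```

```text
(no output)
```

View pics/scene0b.png

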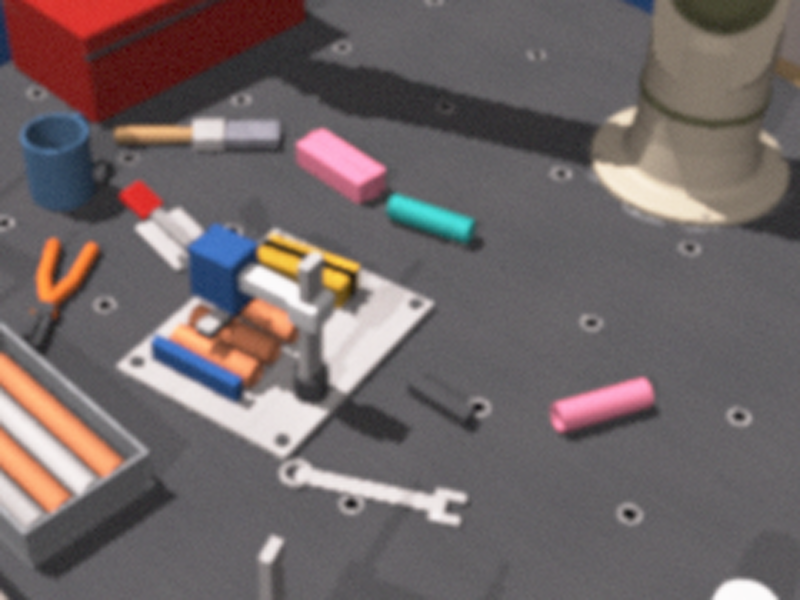

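View pics/top0b.png

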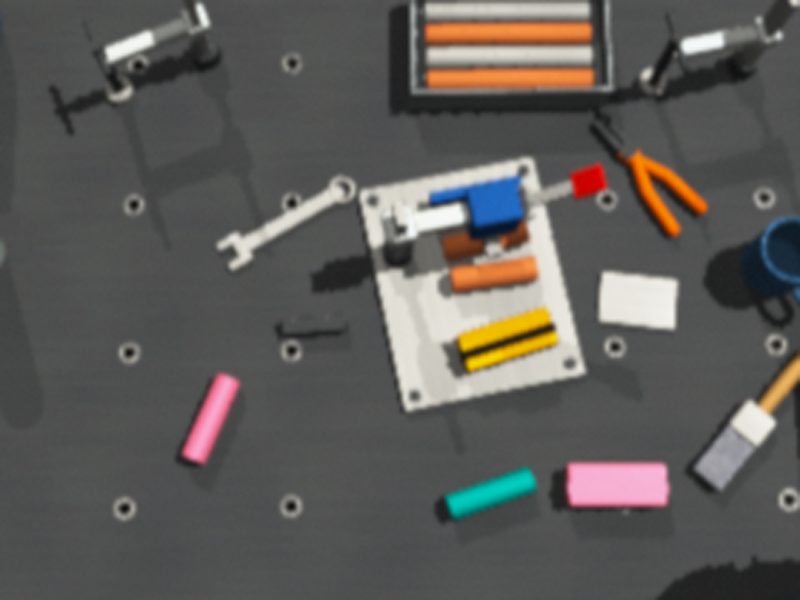

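The wide views show the jig plate with the fence on the far side, the yellow chock at top (329,230), the near tube at (323,206), and the red pad at about (356,174). Two look-alikes, a pink block and a turquoise tube, lie nearer the robot. Next I fit the jig frame.

```bash
python3 - <<'E'
from h import *
import itertools
def rows(img): return img
r={c:shot(c) for c in['top','scene']}
t=r['top'];img=t['image'];hsv=cv2.cvtColor(img,cv2.COLOR_BGR2HSV)
cor={'top':[(360,190),(533,158),(585,374),(407,410)],'scene':[(283,457),(118,364),(277,229),(434,301)]}
jc=np.array([(90,135),(90,-80),(-180,-80),(-180,135)])/1000.
res={}
for c in cor:
    W=np.array([plane(r[c],150+x/800*280,110+y/600*210,0.01)[:2] for x,y in cor[c]])
    A=jc-jc.mean(0);B=W-W.mean(0)
    th=np.arctan2((A[:,0]*B[:,1]-A[:,1]*B[:,0]).sum(),(A*B).sum())
    R=np.array([[np.cos(th),-np.sin(th)],[np.sin(th),np.cos(th)]]);o=W.mean(0)-R@jc.mean(0)
    print(c,W.round(4).tolist(),th,o,'res',(W-(jc@R.T+o)).round(4).tolist()); res[c]=(th,o,R)
th,o,R=res['top']
for c in r:
    q=r[c];h=cv2.cvtColor(q['image'],cv2.COLOR_BGR2HSV)
    ye=(h[...,0]>20)&(h[...,0]<35)&(h[...,1]>140)&(h[...,2]>120)
    n,l,s,ce=cv2.connectedComponentsWithStats(cv2.dilate(ye.astype(np.uint8),np.ones((3,3))))
    for i in range(1,n):
        if s[i,4]>60:
            vs,us=np.nonzero(l==i);P=np.array([deproj(q,u,v) for u,v in zip(us,vs)])
            top=P[np.abs(P[:,2]-0.042)<0.006]; print(c,'yellow',ce[i],s[i,4],np.median(P,0).round(4), len(top))
            if len(top)>20:
                J=(top[:,:2]-o)@R; rr=cv2.minAreaRect((J*1000).astype(np.float32)); print(rr, np.median(top[:,2]))
    for n_ in['tube_near','tube_mid','tube_far','chock','lever_pad']:
        for m in vision.masks_of(c,n_)[:3]:
            vs,us=np.nonzero(m['pixels']);P=np.array([deproj(q,u,v) for u,v in zip(us,vs)])
            J=np.c_[(P[:,:2]-o)@R,P[:,2]]
            print(c,n_,round(m['confidence'],2),us.mean().round(1),vs.mean().round(1),len(us),np.median(J,0).round(4),np.percentile(J,[3,97],axis=0).round(3).tolist())
E
```

```text
top [[0.6799, 0.0112], [0.7175, -0.198], [0.4539, -0.2477], [0.4147, -0.0402]] 0.18639133669604388 [ 0.61580642 -0.13735749] res [[0.0006, -0.0008], [-0.0016, 0.0013], [0.0001, 0.0017], [0.0008, -0.0022]]
scene [[0.6832, 0.0148], [0.7207, -0.1944], [0.4579, -0.243], [0.4161, -0.0371]] 0.18779875846230995 [ 0.61880811 -0.13354833] res [[0.0012, -0.0011], [-0.0015, 0.0009], [0.001, 0.0028], [-0.0007, -0.0026]]
top yellow [327.08093525 228.30935252] 556 [ 0.4924 -0.1538  0.0403] 423
((-125.27883911132812, 6.080394744873047), (45.462074279785156, 112.36356353759766), 6.504012584686279) 0.04112427244917627
top tube_near 0.78 321.5 282.6 300 [-0.292   0.0608  0.0258] [[-0.309, 0.015, 0.001], [-0.274, 0.108, 0.034]]
top tube_near 0.62 322.7 206.0 262 [-0.0483  0.004   0.036 ] [[-0.06, -0.043, 0.024], [-0.033, 0.05, 0.043]]
top tube_near 0.59 223.3 256.8 263 [-0.1483  0.3555  0.0265] [[-0.187, 0.326, 0.016], [-0.107, 0.385, 0.033]]
top tube_mid 0.63 316.6 195.9 182 [-0.0115  0.0256  0.0358] [[-0.019, -0.042, 0.007], [0.006, 0.053, 0.091]]
top tube_mid 0.56 249.3 188.0 258 [0.0688 0.2326 0.00
[... 1157 characters left out ...]
[-0.175, 0.323, 0.005], [-0.095, 0.391, 0.032]]
scene tube_near 0.66 300.9 186.4 234 [-0.2796  0.0658  0.0244] [[-0.297, 0.02, 0.01], [-0.27, 0.107, 0.032]]
scene tube_near 0.43 245.4 222.3 144 [-0.031   0.0296  0.0341] [[-0.047, 0.001, 0.014], [-0.023, 0.054, 0.042]]
scene tube_mid 0.72 234.5 227.6 283 [0.0066 0.0218 0.0347] [[-0.032, -0.045, 0.01], [0.03, 0.053, 0.062]]
scene tube_far 0.76 227.8 234.5 250 [0.0404 0.024  0.0366] [[0.024, -0.035, 0.014], [0.05, 0.057, 0.042]]
scene chock 0.92 258.3 203.1 337 [-0.1187  0.0031  0.0411] [[-0.145, -0.043, 0.019], [-0.094, 0.063, 0.046]]
scene lever_pad 0.48 204.2 184.3 188 [ 0.012  -0.0862  0.1562] [[-0.041, -0.14, 0.082], [0.024, -0.046, 0.17]]
```

```bash
cat >> h.py <<'E'
from scipy.spatial.transform import Rotation as Ro
TH=0.187; O=np.array([0.617,-0.1355])
def w(jx,jy,z):
    c,s=np.cos(TH),np.sin(TH); return np.array([O[0]+c*jx-s*jy,O[1]+s*jx+c*jy,z])
def tojig(P):
    c,s=np.cos(TH),np.sin(TH); d=np.asarray(P)[:2]-O; return np.array([c*d[0]+s*d[1],-s*d[0]+c*d[1],P[2]])
def plan(jx,jy,z,after_rot=False,yaw0=0.0):
    """yaw0: tool x yaw relative to jig x. prints rotation and shift (tool axes)"""
    s=telemetry.observe(); R=Ro.from_rotvec(s['orientation'])
    T=Ro.from_matrix(np.array([[np.cos(TH+yaw0),np.sin(TH+yaw0),0],[np.sin(TH+yaw0),-np.cos(TH+yaw0),0],[0,0,-1]]))
    rot=(R.inv()*T).as_rotvec(degrees=True); d=w(jx,jy,z)-s['ee_pos']
    print('t',round(s['time'],2),'jig',(tojig(s['ee_pos'])*1e3).round(1),'F',s['contact_force'].round(1),'rot',rot.round(2),'shift now',(R.inv().apply(d)*1e3).round(1),'shift after rot',(T.inv().apply(d)*1e3).round(1),'open',s['opening'].round(2))
E
python3 - <<'E'
from h import *
plan(-.19,.006,.22)
E
```

```text
Traceback (most recent call last):
  File "h.py", line 29, in plan
    print('t',round(s['time'],2),'jig',(tojig(s['ee_pos'])*1e3).round(1),'F',s['contact_force'].round(1),'rot',rot.round(2),'shift now',(R.inv().apply(d)*1e3).round(1),'shift after rot',(T.inv().apply(d)*1e3).round(1),'open',s['opening'].round(2))
                                                                                                                                                                                                                                 ^^^^^^^^^^^^^^^^^^
AttributeError: 'float' object has no attribute 'round'
```

```bash
sed -i "s/s\['opening'\].round(2)/round(s['opening'],2)/" h.py
python3 - <<'E'
from h import *
plan(-.19,.006,.22)
E
```

```text
t 2.1 jig [-437.1 -462.7  218.6] F [0.2 0.9 0.4] rot [ 0.    0.   11.45] shift now [ 335.3 -410.3   -1.4] shift after rot [ 247.1 -468.7   -1.4] open 1.0
```

Call:
apply_moves:
  deltas: [0,0,0,-20,0,0,3.8,0,0,0,-20,0,0,3.8,0,0,0,-20,0,0,3.85,0,16,-31,0,0,0,0,0,16,-31,0,0,0,0,0,16,-31,0,0,0,0,0,16,-31,0,0,0,0,0,16,-31,0,0,0,0,0,16,-31,0,0,0,0,0,16,-31,0,0,0,0]

```text
time: 2.93
ee_pos: [0.3434, -0.4358, 0.2788]
orientation: [3.128, 0.293, 0.0]
contact_force: [0.5, 0.6, 0.1]
opening: 0.498
```

Call:
apply_moves:
  deltas: [0,16,-31,0,0,0,0,0,16,-31,0,0,0,0,0,16,-31,0,0,0,0,0,16,-31,0,0,0,0,0,16,-31,0,0,0,0,0,16,-31,0,0,0,0,0,16,-31,0,0,0,0,0,16,-31,10,0,0,0,0,7,-4,25,0,0,0,0,0,0,25,0,0,0]

```text
time: 3.77
ee_pos: [0.4314, -0.1621, 0.2191]
orientation: [3.126, 0.301, 0.007]
contact_force: [-0.1, 0.1, -0.3]
opening: 0.501
```

```bash
python3 - <<'E'
from h import *
plan(-.19,.006,.22)
q=shot('wrist','w1.png'); cv2.imwrite('pics/w1d.png',cv2.resize(q['image'],(800,600)))
for n_ in['tube_near','tube_mid','tube_far','chock','lever_pad','fence']:
    for m in vision.masks_of('wrist',n_)[:3]:
        vs,us=np.nonzero(m['pixels']);P=np.array([deproj(q,u,v) for u,v in zip(us,vs)])
        J=np.array([tojig(p) for p in P])
        print(n_,round(m['confidence'],2),us.mean().round(1),vs.mean().round(1),len(us),np.median(J,0).round(4),np.percentile(J,[3,97],axis=0).round(3).tolist())
        if n_=='chock':
            t=J[np.abs(J[:,2]-.042)<.004]; print(cv2.minAreaRect((t[:,:2]*1000).astype(np.float32)))
E
```

```text
t 3.77 jig [-187.3    8.3  219.1] F [-0.1  0.1 -0.3] rot [ 0.06 -0.25  0.27] shift now [-2.7  2.3 -0.9] shift after rot [-2.7  2.3 -0.9] open 0.5
tube_near 0.91 262.8 273.0 1025 [-0.2813  0.0346  0.0268] [[-0.299, 0.011, 0.01], [-0.271, 0.058, 0.03]]
tube_near 0.86 292.7 57.6 3325 [-0.0472  0.0016  0.0373] [[-0.059, -0.045, 0.026], [-0.032, 0.049, 0.04]]
tube_near 0.54 3.3 126.9 182 [-0.1127  0.3227  0.0115] [[-0.128, 0.316, 0.001], [-0.102, 0.331, 0.02]]
tube_far 0.41 555.7 118.2 314 [-0.1017 -0.2931  0.0063] [[-0.122, -0.303, 0.001], [-0.08, -0.291, 0.014]]
tube_far 0.36 290.2 14.3 2344 [-0.0091  0.0143  0.0375] [[-0.018, -0.045, 0.026], [0.002, 0.05, 0.04]]
chock 0.94 328.1 285.3 876 [-0.2963 -0.0355  0.0309] [[-0.32, -0.112, 0.004], [-0.195, -0.024, 0.222]]
((0.0, 0.0), (0.0, 0.0), 0.0)
chock 0.62 289.5 137.8 4801 [-0.1232  0.0046  0.0417] [[-0.146, -0.047, 0.039], [-0.101, 0.056, 0.043]]
((-123.78904724121094, 4.8529052734375), (44.9727783203125, 111.5731430053711), 6.464629650115967)
chock 0.4 503.4 253.3 2880 [-0.2611 -0.2544  0.0173] [[-0.291, -0.313, 0.003], [-0.216, -0.199, 0.02]]
((0.0, 0.0), (0.0, 0.0), 0.0)
fence 0.84 257.7 92.7 26107 [-0.0754  0.0571  0.0098] [[-0.173, -0.074, 0.008], [0.002, 0.13, 0.068]]
```

View pics/w1d.png

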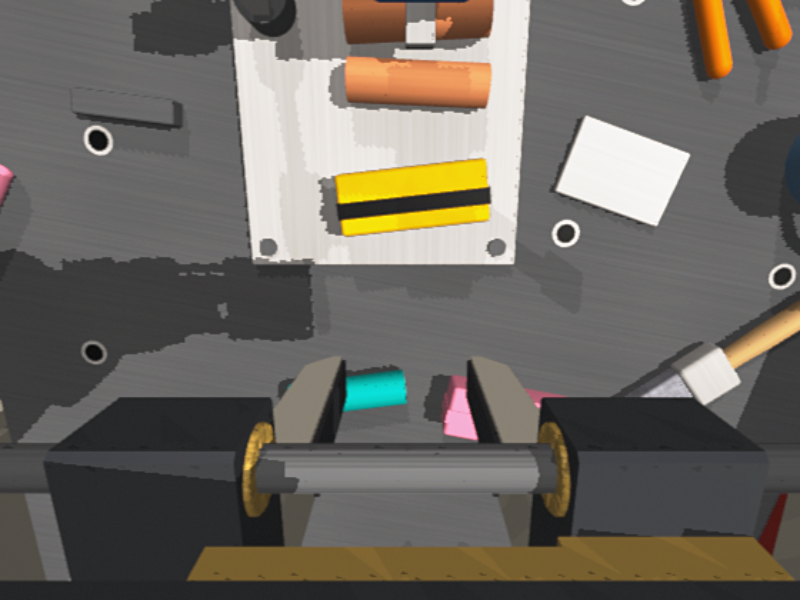

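The wrist view shows the chock (yellow and black) at about (414,197) in the enlarged picture, turned about 6° from the jig. The near tube is at (418,82), and the space behind the chock is clear. I'll lower the fingers behind it.

Call:
apply_moves:
  deltas: [0,0,3,25,0,-0.25,0.27,0,0,0,30,0,0,0,0,0,0,30,0,0,0,0,0,0,30,0,0,0,0,0,0,30,0,0,0,0,0,0,25,0,0,0,0,0,0,15,0,0,0,0,0,0,9,0,0,0,0,0,0,5,0,0,0,0,0,0,0,0,0,0]

```text
time: 4.95
ee_pos: [0.4291, -0.1681, 0.0195]
orientation: [3.128, 0.285, -0.007]
contact_force: [0.2, 0.3, 0.2]
opening: 0.5
```

```bash
python3 - <<'E'
from h import *
plan(-.092,.005,.018)
E
```

```text
t 4.95 jig [-190.7    2.9   19.5] F [0.2 0.3 0.2] rot [ 0.01  0.25 -0.3 ] shift now [98.7 -2.6  1.1] shift after rot [98.7 -2.1  1.5] open 0.5
```

Call:
apply_moves:
  deltas: [0,9,-1,1,0,0.25,-0.3,0,9,-1,0,0,0,0,0,8,0,0,0,0,0,0,5,0,0,0,0,0,0,4,0,0,0,0,0,0,4,0,0,0,0,0,0,5,0,0,0,0,0,0,5,0,0,0,0,0,0,5,0,0,0,0,0,0,5,0,0,0,0,0]

```text
time: 5.78
ee_pos: [0.4865, -0.155, 0.0186]
orientation: [3.128, 0.294, -0.001]
contact_force: [-3.5, -0.1, 1.1]
opening: 0.497
```

```bash
cat > look.py <<'E'
from h import *
import sys
plan(-.092,.005,.018)
for c in sys.argv[2].split(','):
    q=shot(c); im=q['image']
    fn=f'pics/{c}{sys.argv[1]}.png'
    cv2.imwrite(fn,cv2.resize(im,(800,600)) if c=='wrist' else cv2.resize(im[140:290,180:380],(800,600),interpolation=cv2.INTER_CUBIC))
    for n_,zr in (('tube_near',(.034,.041)),('chock',(.0385,.046)),('tube_mid',(.034,.041)),('tube_far',(.034,.041)))[:4]:
        for m in vision.masks_of(c,n_)[:3]:
            vs,us=np.nonzero(m['pixels']);P=np.array([deproj(q,u,v) for u,v in zip(us,vs)])
            J=np.array([tojig(p) for p in P]);t=J[(J[:,2]>zr[0])&(J[:,2]<zr[1])]
            if len(t)<20 or abs(np.median(t[:,0])+.05)>.13 or abs(np.median(t[:,1]))>.09: continue
            print(c,n_,round(m['confidence'],2),len(t),np.median(t,0).round(4),[np.round(a,1) for a in cv2.minAreaRect((t[:,:2]*1000).astype(np.float32))])
E
python3 look.py 2 wrist,top
```

```text
t 5.78 jig [-131.9    5.1   18.6] F [-3.5 -0.1  1.1] rot [0.   0.04 0.01] shift now [39.9  0.1  0.5] shift after rot [39.9  0.1  0.6] open 0.5
wrist tube_near 0.61 12795 [-0.0446  0.0022  0.0381] [array([-44.6,   1.9]), array([100. ,  24.5]), np.float64(88.1)]
wrist chock 0.71 21947 [-0.0983  0.0029  0.0417] [array([-100.2,    2.8]), array([ 45.4, 112.3]), np.float64(0.4)]
wrist tube_mid 0.88 2738 [-0.0118  0.023   0.0362] [array([-12.6,   2. ]), array([ 8. , 99.6]), np.float64(1.1)]
top tube_near 0.59 29 [-0.0448  0.0386  0.0361] [array([-46.6,  41. ]), array([20.1, 24.1]), np.float64(78.7)]
top tube_mid 0.45 40 [-0.0084  0.0379  0.0375] [array([-9.4, 34.8]), array([30.2, 24.5]), np.float64(77.5)]
top tube_mid 0.37 73 [0.0519 0.0466 0.0376] [array([35.1, 47.1]), array([ 50.1, 170.2]), np.float64(33.9)]
```

View pics/wrist2.png

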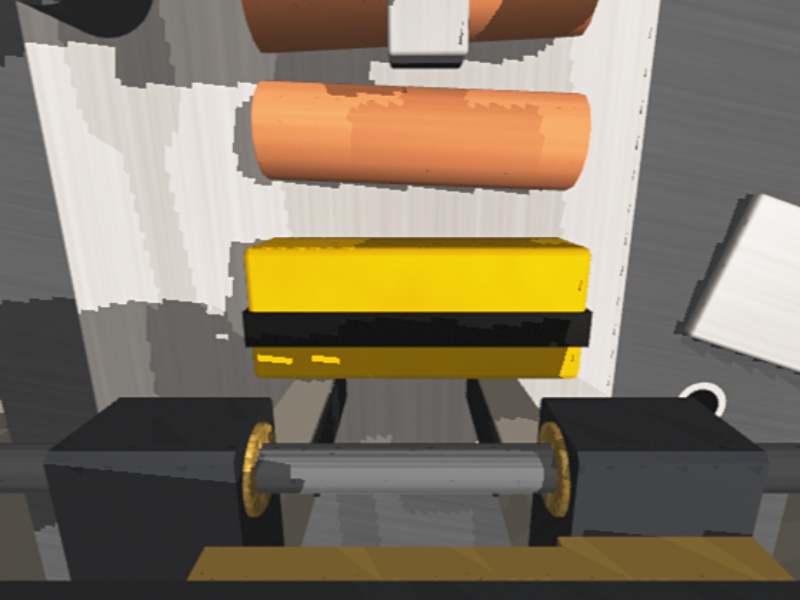

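View pics/top2.png

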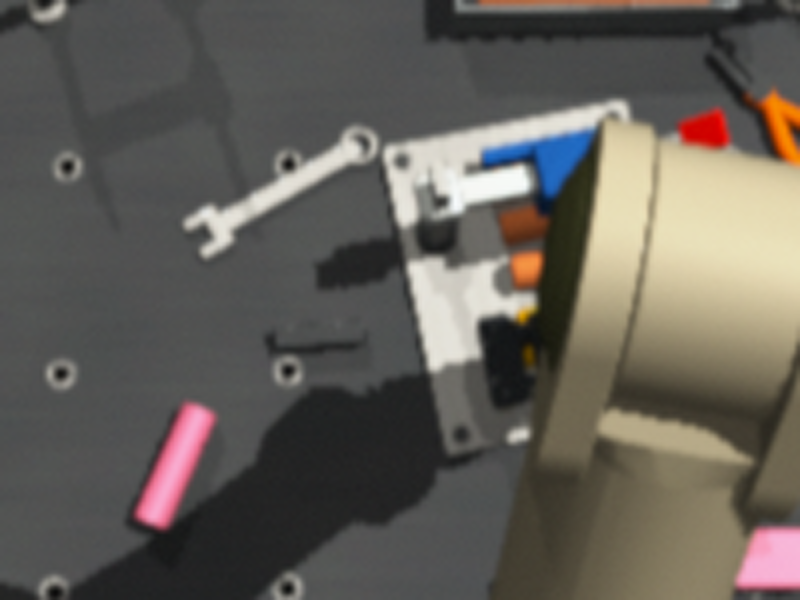

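The chock is now square to the jig and the fingers are flush behind it, with a gap of about 20 mm to the near tube at (420,135). I'll keep pushing slowly.

Call:
apply_moves:
  deltas: [0,4,0,0,0,0,0,0,4,0,0,0,0,0,0,4,0,0,0,0,0,0,4,0,0,0,0,0,0,3,0,0,0,0,0,0,3,0,0,0,0,0,0,3,0,0,0,0,0,0,3,0,0,0,0,0,0,3,0,0,0,0,0,0,2,0,0,0,0,0]

```text
time: 7.12
ee_pos: [0.5195, -0.1486, 0.0186]
orientation: [3.128, 0.294, 0.001]
contact_force: [-2.8, -1.1, 0.9]
opening: 0.5
```

```bash
python3 look.py 3 wrist,scene
```

```text
t 7.12 jig [-98.3   5.3  18.6] F [-2.8 -1.1  0.9] rot [ 0.   -0.03  0.04] shift now [6.3 0.3 0.6] shift after rot [6.3 0.3 0.6] open 0.5
wrist tube_near 0.97 9751 [-0.0298  0.0049  0.0381] [array([-29.4,   1.6]), array([ 24.5, 100.3]), np.float64(0.0)]
wrist chock 0.85 21902 [-0.0647  0.0031  0.0417] [array([-66.8,   2.9]), array([ 45.3, 112.4]), np.float64(0.0)]
wrist tube_mid 0.68 273 [-0.0087  0.048   0.0361] [array([-9.8, 46.7]), array([14. ,  5.8]), np.float64(66.1)]
scene tube_near 0.49 77 [-0.0229  0.027   0.0382] [array([-23.1,  25.9]), array([51.4, 24.3]), np.float64(87.6)]
scene tube_mid 0.7 118 [0.008  0.0164 0.0378] [array([8.2, 5.8]), array([106.1,  32.6]), np.float64(85.8)]
scene tube_far 0.63 135 [0.0408 0.0084 0.0377] [array([39. ,  6.9]), array([22.2, 98.6]), np.float64(1.3)]
```

View pics/wrist3.png

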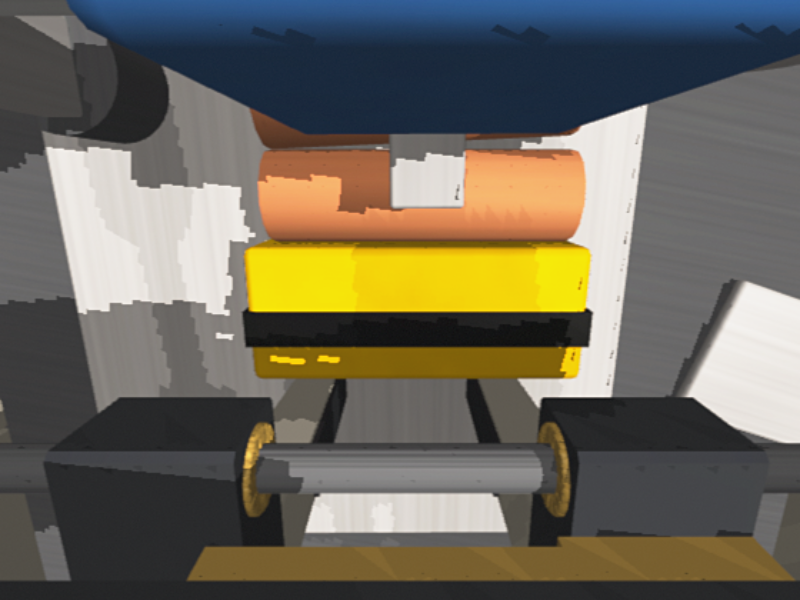

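View pics/scene3.png

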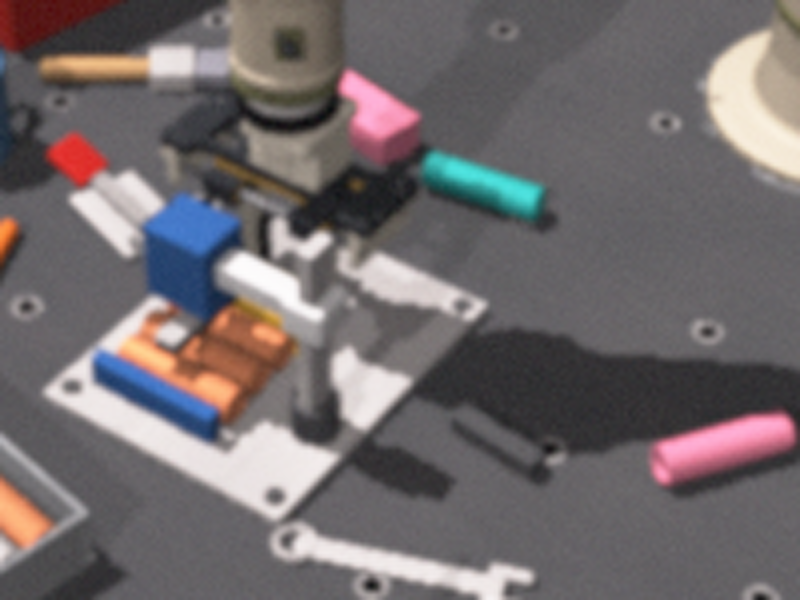

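The row is almost closed: the chock touches the near tube and its origin is at about x = -67 mm. I'll push on in small steps and watch the force.

Call:
apply_moves:
  deltas: [0,1,0,0,0,0,0,0,1,0,0,0,0,0,0,1,0,0,0,0,0,0,0.5,0,0,0,0,0,0,0.5,0,0,0,0,0,0,0.5,0,0,0,0,0,0,0.5,0,0,0,0,0,0,0,0,0,0,0,0,0,0,0,0,0,0,0,0,0,0,0,0,0,0]

```text
time: 8.45
ee_pos: [0.5238, -0.1477, 0.0185]
orientation: [-3.128, -0.294, 0.0]
contact_force: [-2.7, -0.9, 0.1]
opening: 0.5
```

```bash
python3 look.py 4 wrist
```

```text
t 8.45 jig [-93.9   5.3  18.5] F [-2.7 -0.9  0.1] rot [-0.    0.    0.03] shift now [1.9 0.3 0.5] shift after rot [1.9 0.3 0.5] open 0.5
wrist tube_near 0.91 9078 [-0.0246  0.0121  0.0381] [array([-24.9,   1.5]), array([ 24. , 100.2]), np.float64(0.3)]
wrist chock 0.94 21847 [-0.0603  0.0031  0.0417] [array([-62. ,   2.9]), array([ 44.7, 112.6]), np.float64(0.1)]
```

Call:
apply_moves:
  deltas: [0,0.5,0,0,0,0,0,0,0.5,0,0,0,0,0,0,0.5,0,0,0,0,0,0,0.5,0,0,0,0,0,0,0.5,0,0,0,0,0,0,0.5,0,0,0,0,0,0,0,0,0,0,0,0,0,0,0,0,0,0,0,0,0,0,0,0,0,0,0,0,0,0,0,0,0]

```text
time: 9.53
ee_pos: [0.5255, -0.1475, 0.0185]
orientation: [-3.128, -0.294, 0.003]
contact_force: [-6.4, -1.9, 2.5]
opening: 0.499
```

```bash
python3 look.py 5 wrist,scene
```

```text
t 9.53 jig [-92.2   5.3  18.5] F [-6.4 -1.9  2.5] rot [-0.01  0.12  0.02] shift now [0.2 0.3 0.5] shift after rot [0.2 0.3 0.5] open 0.5
wrist tube_near 0.96 7917 [-0.0237  0.0133  0.0384] [array([-24.6,   1.8]), array([100.7,  22.1]), np.float64(89.5)]
wrist chock 0.71 21837 [-0.0585  0.003   0.0417] [array([-60.2,   3. ]), array([ 44.6, 112.6]), np.float64(0.0)]
scene tube_near 0.75 84 [-0.0187  0.0246  0.0376] [array([-19.2,  28. ]), array([53.8, 28.8]), np.float64(78.4)]
scene tube_near 0.74 117 [0.0123 0.0168 0.0377] [array([10.6,  2.5]), array([101.9,  23.8]), np.float64(88.9)]
scene chock 0.56 30 [-0.0397  0.0196  0.0406] [array([-39.7,  23.3]), array([12.5, 47.8]), np.float64(1.6)]
scene tube_mid 0.63 117 [0.0123 0.0189 0.0377] [array([10. ,  2.4]), array([ 26.6, 102. ]), np.float64(0.7)]
scene tube_far 0.77 152 [0.0416 0.0039 0.0378] [array([39.8,  8.2]), array([ 27. , 102.1]), np.float64(0.8)]
```

View pics/scene5.png

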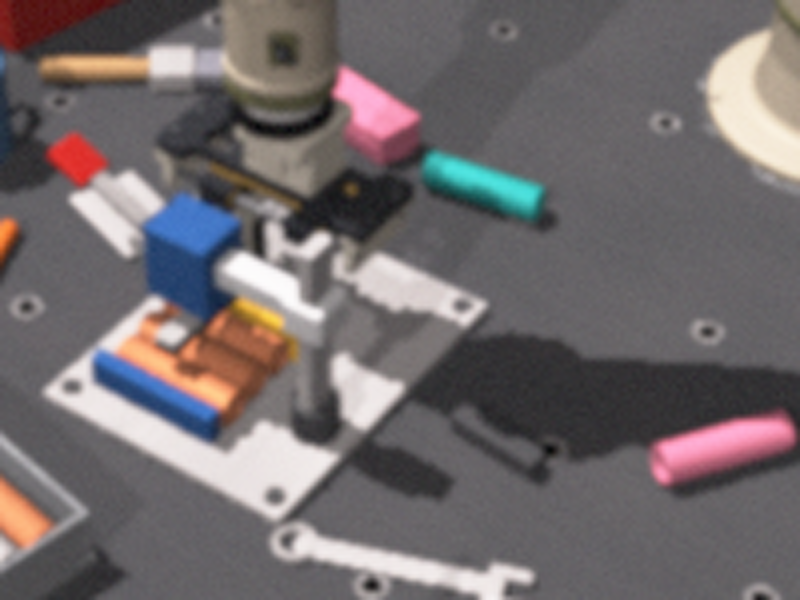

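Call:
apply_moves:
  deltas: [0,0.5,0,0,0,0,0,0,0.5,0,0,0,0,0,0,0.5,0,0,0,0,0,0,0.5,0,0,0,0,0,0,0,0,0,0,0,0,0,0,0,0,0,0,0,0,0,0,0,0,0,0,0,0,0,0,0,0,0,0,0,0,0,0,0,0,0,0,0,0,0,0,0]

```text
time: 10.87
ee_pos: [0.5255, -0.1474, 0.0185]
orientation: [-3.128, -0.293, 0.009]
contact_force: [-10.0, -1.9, 7.3]
opening: 0.499
```

```bash
python3 look.py 6 wrist
```

```text
t 10.87 jig [-92.2   5.3  18.5] F [-10.   -1.9   7.3] rot [-0.04  0.31 -0.01] shift now [0.2 0.3 0.5] shift after rot [0.2 0.3 0.5] open 0.5
wrist tube_near 0.68 7739 [-0.024   0.0135  0.0384] [array([-24.8,   1.8]), array([100.3,  21.3]), np.float64(89.7)]
wrist chock 0.55 21634 [-0.0585  0.0029  0.0417] [array([-60.2,   3. ]), array([ 44.6, 112.1]), np.float64(0.0)]
```

View pics/wrist6.png

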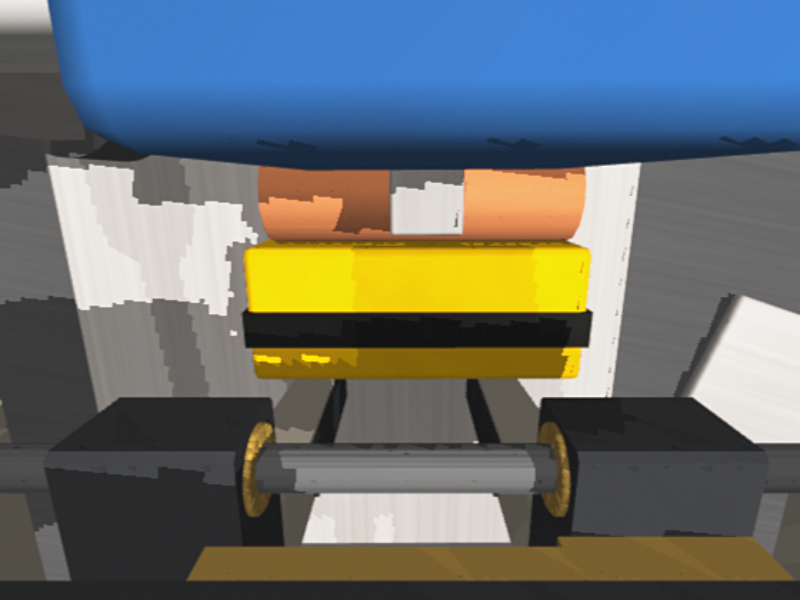

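The push has stalled: 10 N on the tool with the chock no longer moving. So the row is tight, with the chock and near tube square. I'll back off, rise and shut the fingers.

Call:
apply_moves:
  deltas: [0,-4,0,0,0,0,0,0,-8,0,0,0,0,0,0,-15,0,0,0,0,0,0,-20,0,0,0,0,0,-1,-10,0,-20,0,0,0,-1,0,0,-40,0,0,0,-1,0,0,-40,0,0,0,-1,0,0,-40,0,0,0,-1,0,10,-40,0,0,0,-1,0,20,-40,0,0,0]

```text
time: 11.95
ee_pos: [0.4784, -0.1841, 0.2388]
orientation: [3.127, 0.299, 0.005]
contact_force: [1.3, 0.2, -0.0]
opening: 0.122
```

Call:
apply_moves:
  deltas: [-1,0,20,-35,0,0,0,-1,10,20,0,0,0,0,-1,15,20,0,0,0,0,-1,15,10,0,0,0,0,-1,15,8,0,0,0,0,-1,15,0,0,0,0,0,-1,0,0,0,0,0,0,-1,0,0,0,0,0,0,-1,0,0,0,0,0,0,-1,0,0,0,0,0,0]

```text
time: 12.78
ee_pos: [0.5605, -0.2493, 0.271]
orientation: [3.128, 0.294, -0.0]
contact_force: [0.2, 0.3, 0.3]
opening: 0.01
```

```bash
cat > pad.py <<'E'
from h import *
import sys
plan(.005,-.102,.19)
for c in sys.argv[2].split(','):
    q=shot(c,f'{c}{sys.argv[1]}.png'); h=cv2.cvtColor(q['image'],cv2.COLOR_BGR2HSV)
    red=(((h[...,0]<4)|(h[...,0]>176))&(h[...,1]>170)&(h[...,2]>90))
    vs,us=np.nonzero(red);J=np.array([tojig(deproj(q,u,v)) for u,v in zip(us,vs)])
    if len(J)==0: continue
    t=J[(J[:,2]>.09)&(J[:,2]<.2)&(abs(J[:,0])<.08)&(abs(J[:,1]+.1)<.06)]
    print(c,len(t),np.median(t,0).round(4) if len(t) else '',np.percentile(t,[2,98],axis=0).round(4).tolist() if len(t) else '')
    for n in('lever_pad','lever_pivot','head'):
        for m in vision.mark_of(c,n)[:2]: print('  ',n,np.round(np.array(m['xy'])*[560,420],1),round(m['confidence'],2))
E
python3 pad.py 7 wrist,top,scene; python3 -c "
import cv2;cv2.imwrite('pics/wrist7b.png',cv2.resize(cv2.imread('pics/wrist7.png'),(800,600)))"
```

```text
t 12.78 jig [ -76.7 -101.3  271. ] F [0.2 0.3 0.3] rot [0.01 0.01 0.01] shift now [81.7  0.7 81. ] shift after rot [81.7  0.7 81. ] open 0.01
wrist 1519 [ 0.0078 -0.1015  0.1643] [[-0.0067, -0.1166, 0.1559], [0.0213, -0.0857, 0.1706]]
   lever_pad [283.  110.5] 0.6
   lever_pivot [212.1 115.5] 0.94
   lever_pivot [324.3 203.8] 0.24
   head [173.5 116.1] 0.87
top 42 [ 0.0113 -0.1013  0.1642] [[-0.01, -0.1158, 0.1549], [0.0187, -0.0911, 0.1722]]
   lever_pad [355.3 173.8] 0.48
   lever_pivot [331.3 180.4] 0.98
   lever_pivot [323.7 201.4] 0.48
   head [321.5 184.5] 0.9
   head [142.8 200.1] 0.25
scene 93 [ 0.0119 -0.1014  0.1639] [[-0.0029, -0.1159, 0.1554], [0.0257, -0.0876, 0.1719]]
   lever_pad [200.6 176.9] 0.74
   lever_pad [401.3 358.2] 0.5
   lever_pivot [219.  197.2] 0.7
   lever_pivot [229.9 231.2] 0.54
   head [226.6 204.4] 0.95
```

View pics/wrist7b.png

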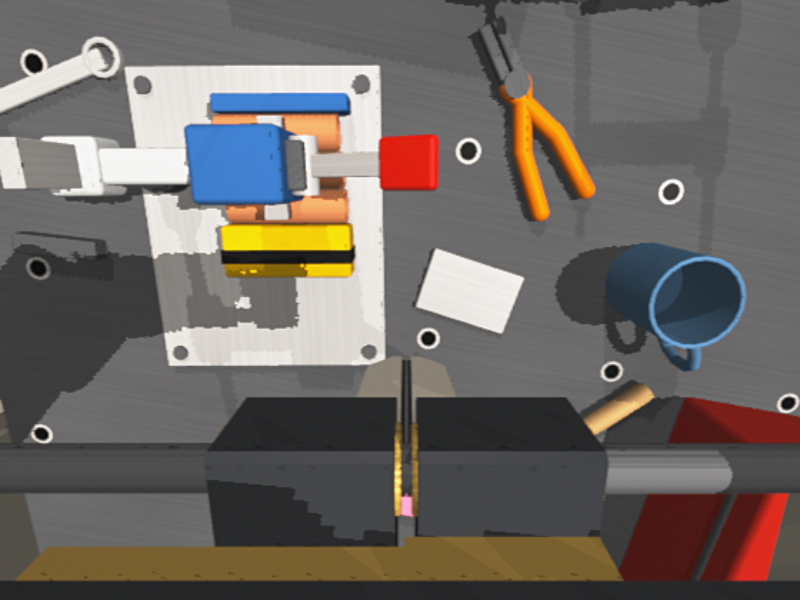

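The picture shows the closed row under the head, with the chock's face on the near tube at (287,225), and the red pad at (409,162). All three cameras put the pad at about jig (8 to 12, -101, 164) mm. I'll move above it.

Call:
apply_moves:
  deltas: [-1,14,1,0,0,0,0,-1,14,1,0,0,0,0,-1,14,1,0,0,0,0,-1,14,1,0,0,0,0,-1,14,1,10,0,0,0,-1,15,1,20,0,0,0,-1,0,0,20,0,0,0,-1,0,0,20,0,0,0,-1,0,0,11,0,0,0,-1,0,0,0,0,0,0]

```text
time: 14.22
ee_pos: [0.6445, -0.2387, 0.1865]
orientation: [-3.126, -0.294, 0.007]
contact_force: [-0.5, -0.4, 0.3]
opening: 0.006
```

```bash
python3 pad.py 8 scene; python3 -c "
import cv2;cv2.imwrite('pics/scene8b.png',cv2.resize(cv2.imread('pics/scene8.png')[110:260,140:340],(800,600)))"
```

```text
t 14.22 jig [   7.8 -106.5  186.5] F [-0.5 -0.4  0.3] rot [-0.13  0.26  0.04] shift now [-2.8 -4.6 -3.5] shift after rot [-2.8 -4.5 -3.5] open 0.01
scene 83 [ 0.0118 -0.1025  0.1637] [[-0.0006, -0.1148, 0.1566], [0.0242, -0.0878, 0.1716]]
   lever_pad [201.9 177.5] 0.67
   lever_pivot [219.3 199.9] 0.97
   head [229.8 201.7] 0.58
```

View pics/scene8b.png

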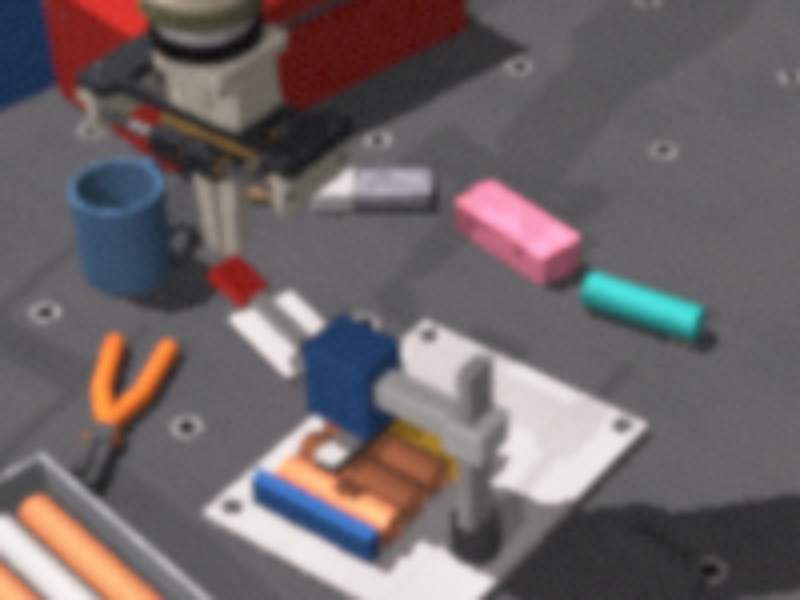

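The shut fingers are just above the red pad at (238,278), and the row is unchanged. I'll push the lever down.

Call:
apply_moves:
  deltas: [-1,0,0,5,0,0,0,-1,0,0,5,0,0,0,-1,0,0,5,0,0,0,-1,0,0,5,0,0,0,-1,0,0,5,0,0,0,-1,0,0,5,0,0,0,-1,0,0,5,0,0,0,-1,0,0,5,0,0,0,-1,0,0,5,0,0,0,-1,0,0,5,0,0,0]

```text
time: 15.25
ee_pos: [0.646, -0.2394, 0.1394]
orientation: [3.128, 0.294, 0.0]
contact_force: [1.1, -0.3, 1.7]
opening: 0.007
```

```bash
python3 pad.py 9 scene
```

```text
t 15.25 jig [   9.2 -107.5  139.4] F [ 1.1 -0.3  1.7] rot [ 0.01 -0.01  0.02] shift now [ -4.2  -5.5 -50.6] shift after rot [ -4.2  -5.5 -50.6] open 0.01
scene 18 [ 0.0199 -0.1021  0.1368] [[0.002, -0.1222, 0.1338], [0.0273, -0.0953, 0.1438]]
   lever_pad [230.9 203.9] 0.54
   lever_pad [200.4 186.1] 0.43
   lever_pivot [219.7 199.9] 0.76
   head [228.2 206.2] 0.62
   head [226. 231.] 0.23
```

Lever moving, pad at about 137 mm, contact force 1.7 N. I'll continue down.

Call:
apply_moves:
  deltas: [-1,0,0,3,0,0,0,-1,0,0,3,0,0,0,-1,0,0,3,0,0,0,-1,0,0,3,0,0,0,-1,0,0,3,0,0,0,-1,0,0,3,0,0,0,-1,0,0,2,0,0,0,-1,0,0,1,0,0,0,-1,0,0,1,0,0,0,-1,0,0,0,0,0,0]

```text
time: 16.28
ee_pos: [0.6459, -0.239, 0.1177]
orientation: [-3.127, -0.294, 0.0]
contact_force: [0.6, 0.0, 1.3]
opening: 0.001
```

```bash
python3 pad.py 10 scene
```

```text
t 16.28 jig [   9.2 -107.1  117.7] F [0.6 0.  1.3] rot [-0.02  0.01  0.04] shift now [ -4.2  -5.1 -72.3] shift after rot [ -4.2  -5.1 -72.3] open 0.0
scene 14 [ 0.0216 -0.1074  0.115 ] [[0.0176, -0.1199, 0.1109], [0.0234, -0.0929, 0.1185]]
   lever_pad [201.4 188.4] 0.42
   lever_pivot [217.6 195. ] 0.78
   head [229.7 200.8] 0.67
```

Call:
apply_moves:
  deltas: [-1,0,0,1,0,0,0,-1,0,0,1,0,0,0,-1,0,0,1,0,0,0,-1,0,0,1,0,0,0,-1,0,0,1,0,0,0,-1,0,0,0,0,0,0,-1,0,0,0,0,0,0,-1,0,0,0,0,0,0,-1,0,0,0,0,0,0,-1,0,0,0,0,0,0]

```text
time: 17.32
ee_pos: [0.6459, -0.2389, 0.1163]
orientation: [3.128, 0.294, 0.002]
contact_force: [-7.5, 3.5, 30.5]
opening: 0.009
```

The lever is against its stop, with 30 N on the tool. I'll release and lift clear.

Call:
apply_moves:
  deltas: [-1,0,0,-5,0,0,0,-1,0,0,-10,0,0,0,-1,0,0,-20,0,0,0,-1,0,0,-30,0,0,0,-1,0,0,-40,0,0,0,-1,-20,0,-40,0,0,0,-1,-40,0,-20,0,0,0,-1,-40,0,0,0,0,0,-1,-20,0,0,0,0,0,-1,0,0,0,0,0,0]

```text
time: 18.15
ee_pos: [0.5273, -0.2627, 0.2749]
orientation: [3.127, 0.288, -0.003]
contact_force: [0.3, -0.5, -0.2]
opening: 0.006
```

```bash
python3 pad.py 11 wrist,scene,top; python3 look.py 12 wrist,scene
```

```text
t 18.15 jig [-111.8 -108.3  274.9] F [ 0.3 -0.5 -0.2] rot [ 0.05  0.1  -0.21] shift now [116.9  -6.8  84.7] shift after rot [116.8  -6.3  84.9] open 0.01
wrist 1224 [ 0.0075 -0.1084  0.1151] [[-0.0069, -0.1245, 0.1111], [0.0212, -0.092, 0.1186]]
   lever_pad [284.9  74.7] 0.8
   lever_pad [444.8 171.8] 0.66
   lever_pivot [204.2  74. ] 0.94
   head [163.8  73.7] 0.97
   head [182.9  61.7] 0.58
scene 53 [ 0.014  -0.112   0.1143] [[-0.0035, -0.1263, 0.1098], [0.0244, -0.096, 0.1186]]
   lever_pad [199.4 189.3] 0.54
   lever_pivot [219.1 198.3] 0.77
   lever_pivot [229.6 230.3] 0.21
   head [229.4 202.6] 0.71
top 78 [ 0.0062 -0.112   0.1143] [[-0.0104, -0.1254, 0.1079], [0.0184, -0.0951, 0.1207]]
   lever_pad [419.8 201.3] 0.62
   lever_pad [355.1 180.1] 0.44
   lever_pivot [331.4 180.8] 0.97
   lever_pivot [319.2 194.7] 0.17
   head [320.1 182.9] 0.75
   head [324.  211.2] 0.63
t 18.75 jig [-106.5 -107.2  273.5] F [-0.3 -0.4  0.3] rot [-0.02  0.02  0.05] shift now [  14.7 -112.1  255.5] shift after rot [  14.5 -112.2  255.5] open 0.0
wrist tube_near 0.73 1273 [-0.0244 -0.0098  0.0381] 
[... 571 characters left out ...]
 ]), array([39.9, 20.5]), np.float64(89.4)]
wrist tube_far 0.29 1425 [0.0583 0.0032 0.0377] [array([27.9, 32.9]), array([ 85.1, 186.8]), np.float64(24.0)]
scene tube_near 0.49 88 [-0.0166  0.0269  0.0374] [array([-17. ,   2.6]), array([29. , 99.2]), np.float64(2.0)]
scene chock 0.62 128 [0.0219 0.013  0.0407] [array([31.3, 40.2]), array([139.7, 130.9]), np.float64(64.9)]
scene chock 0.43 25 [-0.0386  0.0211  0.0409] [array([-39. ,  20.6]), array([31. , 11.7]), np.float64(76.2)]
scene tube_mid 0.47 117 [0.0125 0.0171 0.0379] [array([11.3,  1.8]), array([ 32.1, 100.3]), np.float64(5.4)]
scene tube_far 0.61 142 [0.0437 0.0149 0.0378] [array([42.6,  6.8]), array([ 28.7, 102.8]), np.float64(0.4)]
```

View pics/wrist12.png

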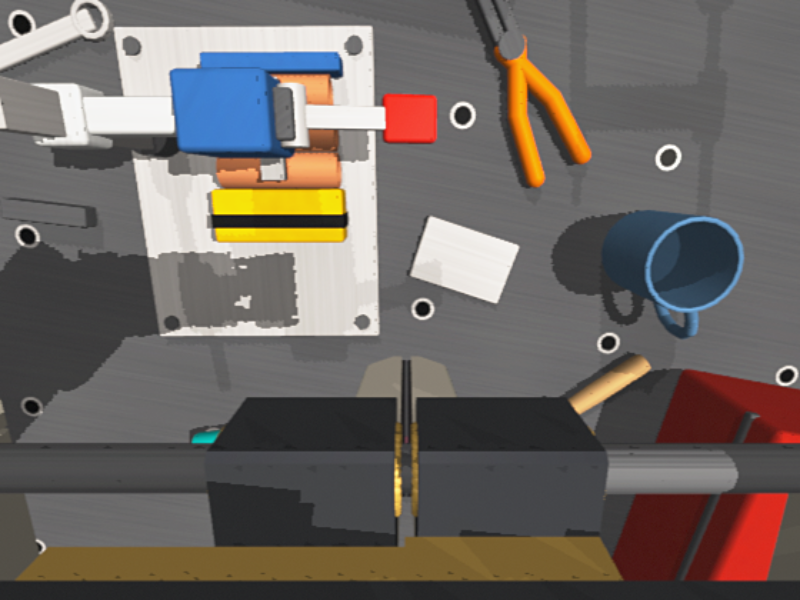

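View pics/scene12.png

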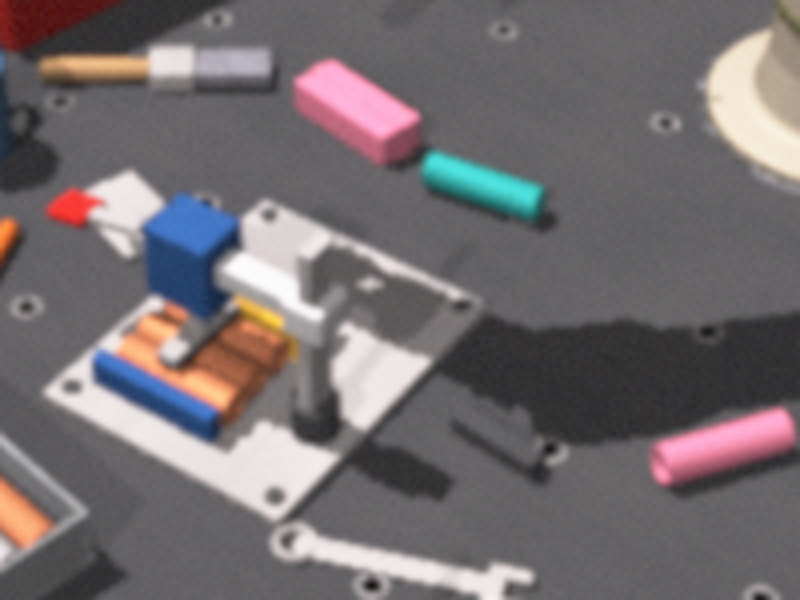

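The lever is down with the pad middle at 115 mm. The bar lies on the tubes, the row is tight and square, and the gripper is clear.

```bash
python3 -c "
from plant import workorder; print(workorder.sign_off())"
```

```text
the job is handed in; nothing more can be done
None
```

The row is closed up tight against the fence and the red lever is fully down. I handed the job in at about 19 s of the 45 s allowed; the sign-off gives no verdict.

**How it was done:** I pushed the chock from behind with both half-open fingertips, which also squared it to the jig. The push stalled at about 10 N, with the lever still up. I then backed off, shut the fingers and pressed the red pad down until it stopped at about 30 N, and lifted clear.

**Last checks:**
- **Chock:** it measured x about -60 mm and y about 3 mm, and was square to the jig.
- **Jig frame offset:** my measured jig frame sits about 2 mm off in x (the lever pad also read about 2.5 mm high), so the chock's -60 mm corresponds to the tight position of -62.5 mm.
- **Tubes:** the wrist camera put the near tube at x about -24 mm and about 2° off the fence, with its top at 38 mm. The other two show closed up beside it in the pictures, though the head partly hides them.
- **Lever:** the pad middle was at 115 mm above the table, which is its fully-down height. The presser bar looked to be lying on the tubes, but I did not measure its underside.
- **Other things on the table:** I saw none of them moved in the pictures, but I did not measure them.
- **Detections:** some low-confidence ones, mainly from the scene and top cameras, disagreed or landed on the wrong thing. I judged those by the pictures instead.

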